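# Seat a circuit board in a sprung test fixture and hold it down on the pins

### The job

Test the green circuit board: lay it flat in the nest on the fixture's cream sprung plate, between its black corner guides, with its tall black connector over the end that has the white stripe, and let go of it. Then put the blue pressure plate over the two guide posts and push it down on the board against the springs until it sits level on the four stop pillars, firmly but without leaning hard on it, and finish while still holding it down there. Leave the dropper bottle, the cup of screws and the roll of tape where they stand.

Things in the scene. Friction and masses are not known exactly. Their poses are not given: they have to be found in the camera images.
- fixture: the board test fixture, fixed to the desk: dark grey base 204 x 136 x 14 mm; origin under its centre on the desk, x along its length towards the white stripe, z up. Over it a cream sprung plate (the nest) between four brass stop pillars. Along each long side the pillars leave a gap for fingers from x = -40 to +28 mm
- stop_pillars: the four brass stop pillars, rigid with the fixture (same origin and axes): 19 mm wide, tops 39 mm above the desk, at x = -50 and +38 mm, y = +-50 mm. Those at (-50, +50) and (+38, -50) carry steel guide posts, 8 mm thick, whose conical tips end 67 mm above the desk
- float_plate (a joint): travel (m) of the cream sprung plate, 0 with the springs up, growing as it is pushed down. It is 5 mm thick, its top 27 mm above the desk at 0. About 6 N (with the weight of the things on it) starts it moving, 1 N more for each mm, so 12 N at the stop. The pressure plate on a seated board meets the stop pillars at about 0.006
- nest_seat (a point): point on the sprung plate where board_center lies when the board is seated, 3 mm above the plate's top (30 mm above the desk, springs up); axes as the fixture's. Corner guides leave 1.7 mm play round the board and rise 9 mm, leaning outwards as a 3 mm lead-in; none within 45 mm of the middle of the long sides, where the plate is 54 mm wide
- nest_header (a point): point of the nest where board_header lies when the board is seated the right way round
- board_center (a point): middle of the green circuit board (148 x 62 mm, 6 mm thick, 0.07 kg), half-way up its thickness, so 3 mm above what it lies on; x runs along its length to the tall connector, y across its 62 mm width, z up. It can be gripped across the width at its middle
- board_header (a point): the black connector (holder) across the board's +x end: 17 mm long, full width, standing up to 16 mm above the board's underside; this point is 66 mm from board_center
- plate_grip (a point): centre of the black grip bar (66 mm along x, 20 mm wide along y, 16 mm high) on the blue pressure plate. Plate: 112 (x) x 124 (y) x 6 mm, about 0.25 kg, top 22 mm and underside 28 mm below this point; four white pegs reach to 40 mm below it. Two 12 mm holes at (-44, +50) and (+44, -50) mm take the guide posts
- press_seat (a point): fixed in the fixture, axes as the fixture's: where plate_grip is when the pressure plate is over the posts and its pegs just touch the seated board with the springs up (73 mm above the desk). On the stop pillars plate_grip is 6 mm lower
- dropper_bottle: clear bottle with a thin spout, 36 mm wide, 106 mm tall, standing on the mouse pad; origin under its centre
- screw_cup: clear lidded cup of screws, 63 mm wide, 40 mm tall, on the mouse pad; origin under its centre
- tape_roll: roll of black tape lying flat on the mouse pad, 62 mm wide, 19 mm high; origin under its centre
- pressure_plate: the blue pressure plate itself; origin midway between its four pusher pegs, level with their ends (40 mm below plate_grip), same axes as plate_grip, z up
- circuit_board: the green circuit board itself; origin on its underside, 3 mm below board_center, same axes

How it is judged:
On the way:
1. the board lies seated in the nest, connector over the striped end, let go, before the pressure plate is brought over it (horizontal distance between board_center and nest_seat below 0.0035 m and horizontal distance between board_header and nest_header below 0.0045 m and z of board_center in the frame of nest_seat below 0.002 m and contact force between the fingers and circuit_board below 0.2 N and horizontal distance between plate_grip and press_seat above 0.08 m), for 0.2 s.
At the end, for the whole second after the job is handed in: Board seated in its nest (centre within 3.5 mm, connector 4.5 mm, height 2 mm); pressure plate on the posts (within 4 mm), level within 0.025 rad, still, held by the fingers, pressing the pillars with over 1.5 N and the board with over 3 N, sprung plate down over 5 mm (value of joint float_plate above 0.005 m and contact force between pressure_plate and stop_pillars above 1.5 N and contact force between pressure_plate and circuit_board above 3 N and contact force between the fingers and pressure_plate above 2 N and horizontal distance between plate_grip and press_seat below 0.004 m and angle between plate_grip's own z axis and vertical below 0.025 rad and linear speed of pressure_plate below 0.01 m/s and horizontal distance between board_center and nest_seat below 0.0035 m and horizontal distance between board_header and nest_header below 0.0045 m and z of board_center in the frame of nest_seat below 0.002 m); the arm keeps its last pose, push and grip.
It fails at once if the dropper bottle, the cup of screws or the tape is moved by more than 3 cm (distance of any of dropper_bottle, screw_cup, tape_roll from where it was at the start of the episode above 0.03 m).
It fails at once if the pressure plate is forced against the stop pillars with more than 80 N (contact force between pressure_plate and stop_pillars above 80 N).
It also fails if it takes over 53 s, if anything falls off the work surface, if the arm or the gripper's body presses on something with over 40 N, if the wrist force passes 120 N, or if a joint passes its speed limit or range.

### The arm

A 7-joint arm with a two-finger parallel gripper is mounted at the origin on a cart in front of the work surface, level with it; the furniture and walls round the work are solid. World frame = base frame: x ahead of the robot, y to its left, z up, the work surface at z = 0. Lengths are in m, angles in rad, forces in N, time in s.
With the tool pointing down it reaches from about 0.425 to 0.925 m from the base axis. Payload 6.8 kg.
Tool frame: the origin (TCP) lies at the very end of the fingers, on their centre line; the grasp point (between the pads) lies 19 mm behind it; z points along the fingers, y is the line along which they close (so a half turn about z gives the same grasp; the last joint's range is limited). The gripper opens to 85 mm and grips with 20 to 120 N. Pads are 22 mm wide; open, the fingers measure 114 mm over their backs; the gripper's body (76 mm by 85 mm) begins 54 mm behind the grasp point. The pads swing forward as they close: fully open they stand 13 mm farther back than shut.
Start: joints at [1.006, 0.477, 0.022, 1.555, -0.011, 1.109, -0.083], TCP at [0.298, -0.606, 0.231] pointing down, gripper open.
Joint ranges: [-2.96, 2.96], [-0.34, 2.1], [-1.41, 1.46], [0.24, 2.44], [-1.37, 4.51], [0.17, 1.92], [-2.96, 2.96]. Speed limits (rad/s): [2.39, 2.39, 3.14, 3.14, 3.14, 3.14, 3.14].

### API

Orientations are given as a rotation vector (axis times angle).
In Python, from bench import get_obs, viewer, r gives the robot as it stands. The module is installed in compiled form; this text tells all that it offers.
- The arm moves only by the tool play_rows, never from a script. Its argument "commands" is a list that holds one entry, the list of rows, each a list of 5 numbers: the gripper's target within -1 to 1 (shut at 1, half-way at 0, fully open at -1), then the shift along the tool's x, y, z scaled (see below), then the turn about the tool's z scaled (see below). A call has 1 to 12 rows; each row is the pose to reach, as a shift and turn from the pose commanded when the call began, along the tool's axes at that moment; what a row does not reach only later rows make up. The controller multiplies each number of a shift by 0.2 m and each number of a turn by pi/2 rad. A row lasts 1/12 s, in which the tool goes at most 41.7 mm and 7.16 degrees, less where a joint would pass 70% of its speed; a pose out of reach is approached as far as the arm can. A call with a number of a shift or a turn outside -1 to 1 is refused whole. A call with a gripper value outside its range is refused whole. The fingers move at their own pace and stop on an object; "grip_force" is the grip in N (left out, the last holds). Time passes only in rows, so rows that repeat a pose let the fingers close. It gives the time, the measured TCP pose, the force, the opening and the grip force at its end, in the units of the state.
- get_obs(): the state, without advancing time (a new reading comes with each control period).
- viewer.grab_frame(name): name is "scene" or "top" or "wrist"; returns a dict with "pixels" (400x640x3 uint8, red, green, blue), "fovy" (degrees; the focal length in pixels is half the picture's height over the tangent of half this angle, whatever the lens; pixels are square), "cx", "cy" (the principal point, pixels), "world_to_cam" (4x4, takes a point from world to camera coordinates); the wrist camera has in their place "hand_eye" (4x4, takes a point from camera to tool coordinates, whose origin is the TCP and whose axes are the flange's). Camera axes: x right, y up, looking along -z (the intrinsics and any distortion apply to the point x, -y, -z); pixel columns grow to the right and rows downward; lengths in m; the calibration is good to about 2 mm. A picture is of the moment at which its call begins: read the wrist's pose just before it. There is no depth.
- r.hand_in(): hands the job in; it is judged then, once.
Trained networks look in a picture, given as the dict that the camera call returned (one of the last four; its "shot" number tells which), for a name from the list of things; names that differ only in an ending like _2 or _b are one class to them, and where a whole thing is asked for, a point or a joint stands for the part that bears it (a point fixed in the world has none). Each returns a list of dicts, best first, with "score" (0 to 1); they miss things now and then, are a little off and sometimes report something else, mostly with a low value. They report only what shows in the picture. A call takes as long as a camera call.
- viewer.trace(picture, thing): "pixels" (400x640 bool, what is visible of it) and "rect" ([left, top, right, bottom] in pixels, round what is visible of it).
The state is a dict: "clock": time; "joints": joint angles; "qvel": joint speeds; "tau": joint torques, N m; "tcp_pos": TCP position; "orientation": TCP orientation; "contact_force": force on the tool from outside, world axes, zero at the start; "moment": the same for the moment, N m; "grip_width": finger opening in m; "gripper_force": force on a finger pad.
Only numpy, scipy, OpenCV 4.12 (cv2) and the standard library are available. Lean on these libraries where they do the work, as an engineer would, in place of code of your own. Each camera call takes 0.05 s, during which the arm holds its last target. There are 200 camera calls.

## Working session

There is one attempt and no reset: what is moved stays moved. The work goes in short steps, Python scripts to look and compute and a tool call to move; the robot and the scene stay as the last step left them, time stands still between calls to the robot, and variables do not carry over. Pictures are saved under pics/ and viewed, at most 10 in all, crops included, and the job is handed in when it is done.

Besides the shell and the picture viewer there is one more tool, called after ">>>" by a JSON object that holds its "api" and its "payload", one argument or row to a line. play_rows: Moves the arm, as the interface text tells. Shifts and turns lie within -1 to 1; 1 stands for 0.2 m of shift or pi/2 rad of turn. Its arguments: {"type":"object","properties":{"commands":{"type":"array","items":{"type":"array","items":{"type":"array","items":{"type":"number","minimum":-1,"maximum":1}}}},"grip_force":{"type":"number"}},"required":["commands"]}

```bash
mkdir -p pics
cat > h.py <<'E'
import numpy as np, cv2
from scipy.spatial.transform import Rotation as R
from bench import get_obs, viewer, r
def cam(f,obs=None):
    F=200/np.tan(np.radians(f["fovy"])/2)
    if "world_to_cam" in f: M=np.array(f["world_to_cam"])
    else:
        T=np.eye(4);T[:3,:3]=R.from_rotvec(obs["orientation"]).as_matrix();T[:3,3]=obs["tcp_pos"]
        M=np.linalg.inv(T@np.array(f["hand_eye"]))
    return F,f["cx"],f["cy"],M
def ray(c,u,v,z):
    F,cx,cy,M=c; d=M[:3,:3].T@np.array([(u-cx)/F,-(v-cy)/F,-1]); o=-M[:3,:3].T@M[:3,3]
    return o+d*(z-o[2])/d[2]
def proj(c,P):
    F,cx,cy,M=c; P=np.atleast_2d(P)@M[:3,:3].T+M[:3,3]
    return np.c_[cx+F*P[:,0]/-P[:,2], cy-F*P[:,1]/-P[:,2]]
def save(f,n): cv2.imwrite(f"pics/{n}.png",f["pixels"][:,:,::-1])
E
python3 - <<'E'
from h import *
o=get_obs();print(o)
for n in("top","scene"):
    f=viewer.grab_frame(n);save(f,n+"0");print({k:v for k,v in f.items() if k!="pixels"})
    c=cam(f)
    for t,z in(("circuit_board",.006),("pressure_plate",.02),("fixture",.014),("dropper_bottle",0),("screw_cup",0.04),("tape_roll",.019)):
        for d in viewer.trace(f,t)[:2]:
            ys,xs=np.nonzero(d["pixels"]);print(n,t,round(d["score"],2),d["rect"],cv2.minAreaRect(np.c_[xs,ys].astype(np.float32)),ray(c,xs.mean(),ys.mean(),z).round(3))
E
```

```text
{'clock': 0.0, 'joints': array([ 1.00587204,  0.47777538,  0.02234602,  1.5564966 , -0.01146385,
        1.10932825, -0.08309453]), 'qvel': array([ 0.00101655, -0.0009954 , -0.00038011,  0.00046543, -0.00211089,
       -0.00075417,  0.00063543]), 'tau': array([-1.43789093e-03, -5.96447539e+01,  1.60782795e+00, -2.81191278e+01,
        1.26418151e-02,  9.34084004e-03, -2.07858102e-05]), 'tcp_pos': array([ 0.29743839, -0.60523844,  0.23032339]), 'orientation': array([-3.05824659e+00, -7.11007627e-01,  9.32762357e-04]), 'contact_force': array([ 0.39398733, -0.53288791,  0.15596974]), 'moment': array([-0.0170357 ,  0.0118677 , -0.03115977]), 'gripper_force': 0.0, 'grip_width': 0.08514226629888699}
{'fovy': 57.033738628005594, 'cx': 309.51671550588253, 'cy': 202.17155139448417, 'world_to_cam': array([[ 0.20386446, -0.9789946 ,  0.00297443, -0.01127897],
       [ 0.95804367,  0.20012508,  0.20518838, -0.60399733],
       [-0.20147358, -0.03898099,  0.97871798, -0.81888474],
       [ 0.        ,  0.        ,  0.        ,  1.        ]]), 'shot': 1}
top circuit_board 0.9 [284.6, 229.3, 307.2,
[... 1468 characters left out ...]
0, 419.5, 218.1] ((377.1461486816406, 187.36924743652344), (75.2890853881836, 45.39670944213867), 29.744882583618164) [ 0.53  -0.132  0.014]
scene screw_cup 0.78 [275.6, 187.4, 301.4, 210.1] ((287.5, 198.5), (23.0, 21.0), 90.0) [0.71  0.057 0.04 ]
scene screw_cup 0.16 [243.6, 216.2, 258.2, 245.1] ((249.44593811035156, 230.67568969726562), (29.756216049194336, 12.494322776794434), 80.53767395019531) [0.72  0.213 0.04 ]
scene tape_roll 0.75 [267.0, 232.5, 293.3, 254.7] ((280.0, 243.5), (19.0, 22.0), 90.0) [0.642 0.193 0.019]
scene tape_roll 0.63 [278.3, 291.4, 349.6, 355.4] ((314.10003662109375, 323.800048828125), (51.876773834228516, 55.007266998291016), 26.56505012512207) [0.441 0.354 0.019]
```

Run:
```python
import cv2
a=cv2.imread("pics/top0.png")[120:320,160:460];cv2.imwrite("pics/tc.png",cv2.resize(a,(800,533),interpolation=cv2.INTER_CUBIC))
a=cv2.imread("pics/scene0.png")[140:370,220:440];cv2.imwrite("pics/sc.png",cv2.resize(a,(574,600),interpolation=cv2.INTER_CUBIC))
```

```text
(no output)
```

View pics/tc.png

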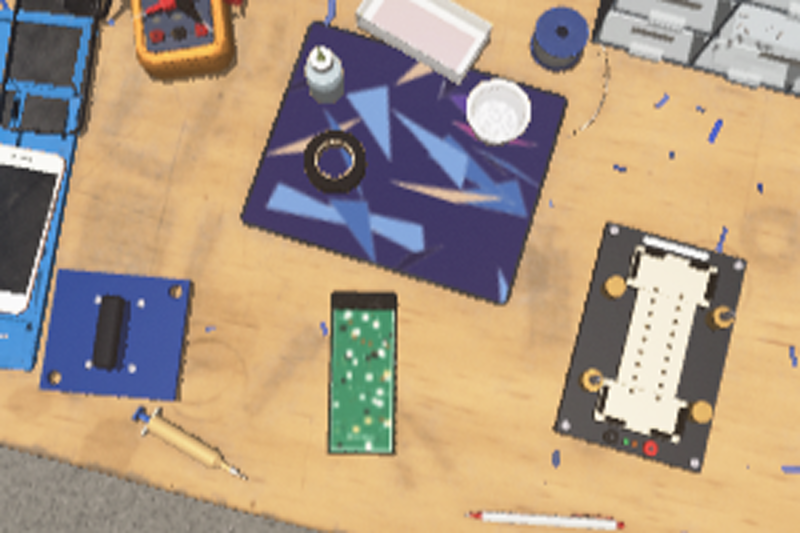

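View pics/sc.png

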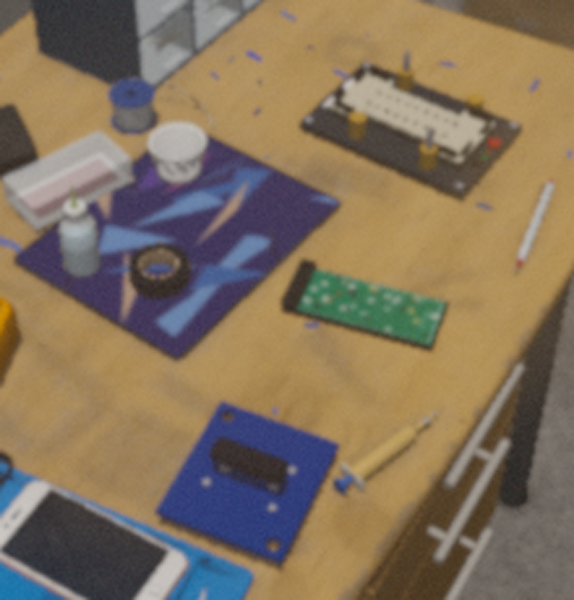

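```bash
cat >> h.py <<'E'
def yaw(o):
    X=R.from_rotvec(o["orientation"]).as_matrix(); return np.arctan2(X[1,0],X[0,0])
def go(p,yw=None,o=None):
    "normalised shift/turn to reach TCP p with tool-x yaw yw"
    o=o or get_obs(); M=R.from_rotvec(o["orientation"]).as_matrix()
    s=M.T@(np.array(p)-o["tcp_pos"])/.2
    t=0 if yw is None else -((yw-yaw(o)+np.pi/2)%np.pi-np.pi/2)/(np.pi/2)
    print("pos",o["tcp_pos"].round(4),"yaw",round(np.degrees(yaw(o)),2),"clk",round(o["clock"],2),"shift",s.round(4),"turn",round(t,4)); return s,t
E
python3 - <<'E'
from h import *
go([.49,-.14,.3],np.radians(-3))
f=viewer.grab_frame("wrist");print(f["fovy"],f["cx"],f["cy"],np.round(f["hand_eye"],4))
E
```

```text
pos [ 0.2978 -0.6058  0.2314] yaw 26.17 clk 0.7 shift [ 1.89   -1.6663 -0.3433] turn 0.3241
71.45452000527732 329.18552340992335 195.83116462431607 [[ 8.000e-04  9.565e-01  2.919e-01  7.550e-02]
 [ 1.000e+00 -9.000e-04  3.000e-04 -1.000e-04]
 [ 6.000e-04  2.919e-01 -9.565e-01 -1.422e-01]
 [ 0.000e+00  0.000e+00  0.000e+00  1.000e+00]]
```

>>> {"api": "play_rows", "payload": {
  "commands": [
    [[-1,0.97,-0.84,0,0.32],[-1,0.97,-0.84,0,0.32],[-1,0.97,-0.84,0,0.32],[-1,0.97,-0.84,0,0.32],[-1,0.97,-0.84,0,0.32],[-1,0.97,-0.84,0,0.32],[-1,0.97,-0.84,0,0.32]]
  ]
}}

```text
clock: 1.33
tcp_pos: [0.4017, -0.362, 0.2315]
orientation: [-3.138, 0.057, -0.003]
contact_force: [0.1, -0.2, 0.4]
grip_width: 0.0856
gripper_force: 0.0
```

Run:
```python
from h import *
go([.52,-.14,.22],np.radians(-3))
```

```text
pos [ 0.4017 -0.362   0.2315] yaw -2.09 clk 1.33 shift [ 0.5508 -1.1306  0.0619] turn 0.0101
```

>>> {"api": "play_rows", "payload": {
  "commands": [
    [[-1,0.58,-1,0.05,0.01],[-1,0.58,-1,0.05,0.01],[-1,0.58,-1,0.05,0.01],[-1,0.58,-1,0.05,0.01],[-1,0.58,-1,0.05,0.01],[-1,0.58,-1,0.05,0.01],[-1,0.58,-1,0.05,0.01],[-1,0.58,-1,0.05,0.01]]
  ]
}}

```text
clock: 2.0
tcp_pos: [0.5236, -0.1735, 0.2213]
orientation: [-3.14, 0.091, -0.0]
contact_force: [0.1, -0.3, -0.1]
grip_width: 0.0854
gripper_force: 0.0
```

Run:
```python
from h import *
go([.52,-.14,.22],np.radians(-3))
o=get_obs();f=viewer.grab_frame("wrist");save(f,"w1");np.savez("w1.npz",M=np.array(cam(f,o),dtype=object))
t=viewer.trace(f,"fixture")[:1]
for d in t: print(d["score"],d["rect"])
t=viewer.trace(f,"stop_pillars")
for d in t: print(d["score"],d["rect"])
a=cv2.imread("pics/w1.png");cv2.imwrite("pics/w1b.png",cv2.resize(a,(800,500)))
```

```text
pos [ 0.5236 -0.1735  0.2213] yaw -3.32 clk 2.0 shift [-0.0276 -0.1664  0.0065] turn -0.0035
0.71 [244.4, 76.2, 358.7, 238.2]
0.79 [251.2, 124.6, 354.3, 218.2]
0.65 [245.8, 75.2, 363.6, 239.3]
0.23 [265.4, 94.9, 333.6, 226.4]
```

View pics/w1b.png

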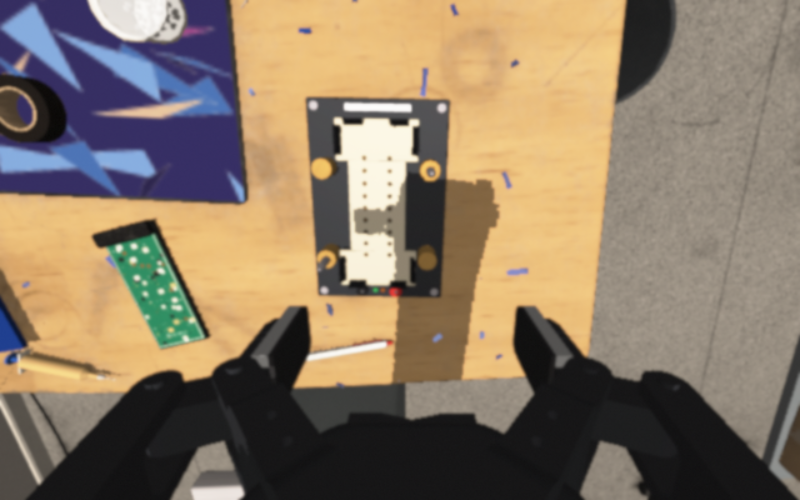

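```bash
cat >> h.py <<'E'
def fit(c,P,uv,x0,loss="soft_l1"):
    from scipy.optimize import least_squares
    P=np.array(P,float);uv=np.array(uv,float)
    def w(x):
        C,S=np.cos(x[2]),np.sin(x[2]);return np.c_[x[0]+C*P[:,0]-S*P[:,1],x[1]+S*P[:,0]+C*P[:,1],P[:,2]]
    q=least_squares(lambda x:(proj(c,w(x))-uv).ravel(),x0,loss=loss,x_scale=[.01,.01,.1])
    print("fit",q.x[:2].round(4),"yaw",np.degrees(q.x[2]).round(2),"res\n",(proj(c,w(q.x))-uv).round(1).tolist()); return q.x
E
python3 - <<'E'
from h import *
c=tuple(np.load("w1.npz",allow_pickle=True)["M"])
a=cv2.imread("pics/w1.png")
P=[[.102,.068,.014],[.102,-.068,.014],[-.102,-.068,.014],[-.102,.068,.014],[.038,.05,.039],[-.05,-.05,.039]]
uv=np.array([[307,98],[448,100],[440,296],[319,296],[322,165],[427,258]])/1.25
fit(c,P,uv,[.53,-.13,-.05])
k=a[70:245,235:370];cv2.imwrite("pics/w1c.png",cv2.resize(k,None,fx=3.4,fy=3.4,interpolation=cv2.INTER_CUBIC))
E
```

```text
fit [ 0.5363 -0.1402] yaw -4.25 res
 [[-2.0, -2.3], [2.2, -1.7], [1.2, 1.3], [-0.8, -0.3], [-0.6, 2.3], [0.5, 2.0]]
```

View pics/w1c.png

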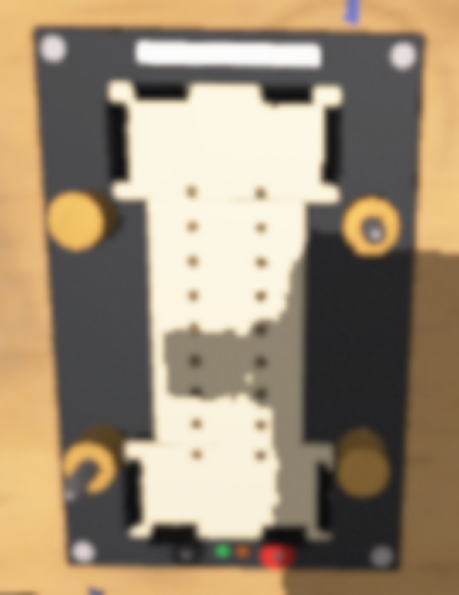

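```bash
cat >> h.py <<'E'
K1=0.
def proj(c,P):
    F,cx,cy,M=c; P=np.atleast_2d(P)@M[:3,:3].T+M[:3,3]
    x=P[:,0]/-P[:,2];y=-P[:,1]/-P[:,2];k=1+K1*(x*x+y*y)
    return np.c_[cx+F*x*k,cy+F*y*k]
E
python3 - <<'E'
import h;from h import *
c=tuple(np.load("w1.npz",allow_pickle=True)["M"])
P=[[.102,.068,.014],[.102,-.068,.014],[-.102,-.068,.014],[-.102,.068,.014],[.038,.05,.039],[.038,-.05,.039],[-.05,-.05,.039],[-.05,.05,.039],[.038,-.05,.067]]
uv=np.array([[36,28],[425,36],[399,570],[70,565],[77,221],[371,227],[362,470],[88,466],[375,232]])/3.4+[235,70]-.35
for k in(0,-.05,-.1,-.15):
    h.K1=k;print(k);fit(c,P,uv,[.53,-.13,-.05],"linear")
E
```

```text
0
fit [ 0.5359 -0.1399] yaw -4.37 res
 [[-1.7, -1.5], [0.8, -1.5], [0.8, 1.2], [-1.2, 0.9], [-0.5, -0.0], [0.4, -0.1], [0.6, 0.9], [0.3, 0.6], [0.6, 0.8]]
-0.05
fit [ 0.5364 -0.1397] yaw -4.38 res
 [[-0.7, -0.3], [0.3, -0.8], [0.5, 0.8], [-1.1, 0.3], [-0.3, -0.1], [0.2, -0.4], [0.4, 0.5], [0.3, 0.1], [0.3, 0.4]]
-0.1
fit [ 0.5369 -0.1395] yaw -4.39 res
 [[0.3, 0.9], [-0.1, -0.1], [0.3, 0.4], [-0.9, -0.2], [-0.1, -0.2], [-0.0, -0.7], [0.2, 0.1], [0.3, -0.3], [0.1, 0.1]]
-0.15
fit [ 0.5374 -0.1393] yaw -4.4 res
 [[1.3, 2.2], [-0.6, 0.6], [0.1, 0.0], [-0.8, -0.7], [0.1, -0.3], [-0.3, -0.9], [0.0, -0.2], [0.3, -0.7], [-0.1, -0.2]]
```

```bash
sed -i 's/^K1=0\./K1=-0.08/' h.py
cat >> h.py <<'E'
def ray(c,u,v,z):
    F,cx,cy,M=c; x=(u-cx)/F;y=(v-cy)/F;a,b=x,y
    if K1:
        for _ in range(9): k=1+K1*(a*a+b*b);a,b=x/k,y/k
    d=M[:3,:3].T@np.array([a,-b,-1]); o=-M[:3,:3].T@M[:3,3]
    return o+d*(z-o[2])/d[2]
def loc(x,p): return R.from_euler("z",-x[2]).apply(np.array([p[0]-x[0],p[1]-x[1],p[2]]))*1000
E
python3 - <<'E'
import h;from h import *
c=tuple(np.load("w1.npz",allow_pickle=True)["M"])
x=[.5367,-.1396,np.radians(-4.39)]
for n,u,v,z in[("top edge",225,84,.027),("bot edge",230,541,.027),("TL tab",108,83,.036),("TR tab",342,88,.036),("BL",131,535,.036),("BR",330,540,.036),("stripeL",136,53,.014),("leftmid",152,300,.027),("rightmid",304,300,.027),("dot top",191,192,.027),("dot topR",260,194,.027),("dot botL",197,455,.027),("dot botR",261,455,.027),("blkTL in",126,130,.036),("blkTR in",326,130,.036),("blktop",160,97,.036),("blkbot",170,527,.036)]:
    print(n,loc(x,ray(c,u/3.4+234.65,v/3.4+69.65,z)).round(1))
E
```

```text
top edge [83.4  0.4 27. ]
bot edge [-84.   -0.1  27. ]
TL tab [82.9 38.3 36. ]
TR tab [ 82.3 -39.   36. ]
BL [-78.4  36.4  36. ]
BR [-78.8 -38.6  36. ]
stripeL [94.3 32.9 14. ]
leftmid [ 9.2 27.1 27. ]
rightmid [ 10.1 -27.4  27. ]
dot top [47.3 12.4 27. ]
dot topR [ 47.  -11.6  27. ]
dot botL [-49.1  12.   27. ]
dot botR [-48.6 -12.1  27. ]
blkTL in [67.8 32.7 36. ]
blkTR in [ 68.8 -34.   36. ]
blktop [78.6 21.1 36. ]
blkbot [-74.8  21.5  36. ]
```

>>> {"api": "play_rows", "payload": {
  "commands": [
    [[-1,-0.2,-0.8,0,0],[-1,-0.2,-0.8,0,0],[-1,-0.2,-0.8,0,0],[-1,-0.2,-0.8,0,0],[-1,-0.2,-0.8,0,-0.08]]
  ]
}}

```text
clock: 2.57
tcp_pos: [0.4912, -0.0057, 0.2217]
orientation: [-3.137, -0.104, -0.0]
contact_force: [0.6, 0.3, -0.3]
grip_width: 0.0858
gripper_force: 0.0
```

Run:
```python
from h import *
go([.455,.119,.18],np.radians(11.6))
```

```text
pos [ 0.4912 -0.0057  0.2217] yaw 3.81 clk 2.57 shift [-0.1394 -0.6334  0.2105] turn -0.0865
```

>>> {"api": "play_rows", "payload": {
  "commands": [
    [[-0.65,-0.14,-0.63,0.21,-0.087],[-0.65,-0.14,-0.63,0.21,-0.087],[-0.65,-0.14,-0.63,0.21,-0.087],[-0.65,-0.14,-0.63,0.21,-0.087],[-0.65,-0.14,-0.63,0.21,-0.087],[-0.65,-0.14,-0.63,0.21,-0.087]]
  ],
  "grip_force": 30
}}

```text
clock: 3.07
tcp_pos: [0.4569, 0.11, 0.1793]
orientation: [3.125, 0.312, -0.0]
contact_force: [-0.4, -0.4, 0.5]
grip_width: 0.0706
gripper_force: 0.0
```

Run:
```python
from h import *
go([.455,.119,.18],np.radians(11.6))
o=get_obs();f=viewer.grab_frame("wrist");save(f,"w2");np.savez("w2.npz",M=np.array(cam(f,o),dtype=object))
d=viewer.trace(f,"circuit_board")[0];ys,xs=np.nonzero(d["pixels"]);print(d["score"],d["rect"],cv2.boxPoints(cv2.minAreaRect(np.c_[xs,ys].astype(np.float32))))
l,t,rr,b=[int(v) for v in d["rect"]]
a=cv2.imread("pics/w2.png")[max(t-15,0):b+15,max(0,l-15):rr+15];k=min(800/a.shape[1],600/a.shape[0]);print(l-15,t-15,k)
cv2.imwrite("pics/w2c.png",cv2.resize(a,None,fx=k,fy=k,interpolation=cv2.INTER_CUBIC))
```

```text
pos [0.4569 0.11   0.1793] yaw 11.42 clk 3.07 shift [-0.0005 -0.0462 -0.0034] turn -0.002
0.7 [296.0, 112.8, 353.0, 233.3] [[293.99997 235.     ]
 [293.99997 111.00001]
 [350.99997 111.     ]
 [350.99997 235.     ]]
281 97 3.9735099337748343
```

View pics/w2c.png

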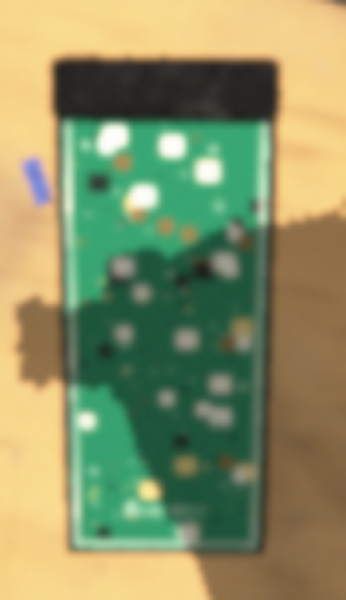

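Run:
```python
import h;from h import *
c=tuple(np.load("w2.npz",allow_pickle=True)["M"])
P=[[-.074,.031,.006],[-.074,-.031,.006],[.0745,.031,.016],[.0745,-.031,.016],[.0575,.031,.016],[.0575,-.031,.016]]
uv=np.array([[70,550],[264,550],[55,61],[277,61],[58,118],[275,118]])/3.9735+[281-.37,97-.37]
x=fit(c,P,uv,[.455,.12,.2],"linear")
go([x[0],x[1],.05],x[2])
```

```text
fit [0.4569 0.1181] yaw 11.15 res
 [[-0.4, 0.2], [0.6, 0.5], [-1.3, -1.2], [1.3, -0.9], [-1.7, 0.8], [1.4, 1.1]]
pos [0.4577 0.109  0.1797] yaw 11.26 clk 3.17 shift [ 0.0048 -0.0461  0.6485] turn 0.0012
```

>>> {"api": "play_rows", "payload": {
  "commands": [
    [[-0.65,0.005,-0.046,0.3,0],[-0.65,0.005,-0.046,0.6,0],[-0.65,0.005,-0.046,0.75,0],[-0.65,0.005,-0.046,0.8,0],[-0.65,0.005,-0.046,0.82,0],[-0.65,0.005,-0.046,0.84,0],[-0.65,0.005,-0.046,0.84,0]]
  ]
}}

```text
clock: 3.75
tcp_pos: [0.4571, 0.1195, 0.0121]
orientation: [3.126, 0.311, 0.002]
contact_force: [-0.4, -0.2, 0.3]
grip_width: 0.0702
gripper_force: 0.0
```

Run:
```python
from h import *
print(get_obs()["contact_force"])
go([.4569,.1181,.0],np.radians(11.15))
f=viewer.grab_frame("wrist");save(f,"w3");a=cv2.imread("pics/w3.png");cv2.imwrite("pics/w3b.png",cv2.resize(a,(800,500)))
```

```text
[-0.35157019 -0.16383631  0.30808859]
pos [0.4571 0.1195 0.0121] yaw 11.35 clk 3.75 shift [-0.0026  0.0068  0.0607] turn 0.0023
```

View pics/w3b.png

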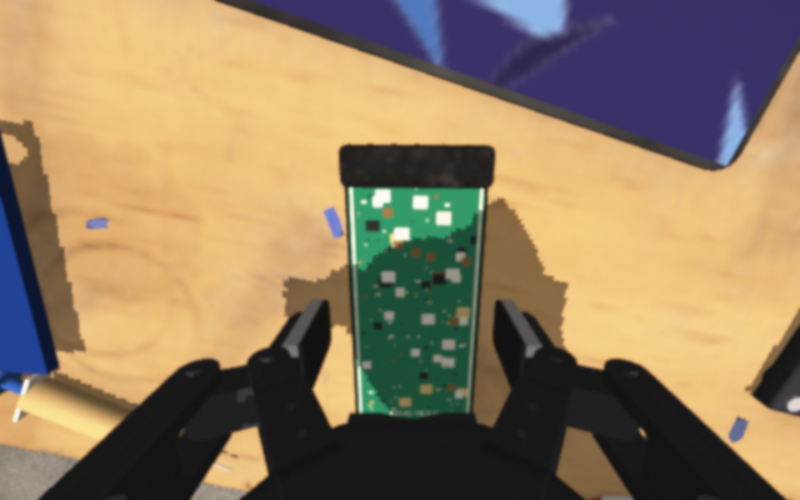

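>>> {"api": "play_rows", "payload": {
  "commands": [
    [[-0.65,-0.002,0.005,0.02,0],[-0.65,-0.002,0.005,0.04,0],[-0.65,-0.002,0.005,0.04,0]]
  ]
}}

```text
clock: 4.05
tcp_pos: [0.4564, 0.1192, 0.004]
orientation: [-3.126, -0.313, -0.003]
contact_force: [0.5, -0.0, -0.1]
grip_width: 0.0704
gripper_force: 0.0
```

>>> {"api": "play_rows", "payload": {
  "commands": [
    [[-0.65,0,0,0.01,0],[-0.65,0,0,0.015,0],[-0.65,0,0,0.015,0]]
  ]
}}

```text
clock: 4.3
tcp_pos: [0.4558, 0.1194, 0.0003]
orientation: [3.126, 0.314, 0.0]
contact_force: [-0.6, -0.3, -0.3]
grip_width: 0.0706
gripper_force: 0.0
```

>>> {"api": "play_rows", "payload": {
  "commands": [
    [[-0.65,0,0,0.01,0],[-0.65,0,0,0.015,0],[-0.65,0,0,0.015,0]]
  ]
}}

```text
clock: 4.55
tcp_pos: [0.4556, 0.1192, -0.0029]
orientation: [3.126, 0.314, -0.001]
contact_force: [0.6, 0.4, -0.2]
grip_width: 0.0708
gripper_force: 0.0
```

>>> {"api": "play_rows", "payload": {
  "commands": [
    [[-0.65,0,0,0.01,0],[-0.65,0,0,0.01,0]]
  ]
}}

```text
clock: 4.72
tcp_pos: [0.4556, 0.1193, -0.005]
orientation: [3.126, 0.314, -0.001]
contact_force: [0.1, 0.1, 0.3]
grip_width: 0.0702
gripper_force: 0.0
```

>>> {"api": "play_rows", "payload": {
  "commands": [
    [[-0.3,0,0,0,0],[-0.3,0,0,0,0],[-0.3,0,0,0,0],[-0.3,0,0,0,0],[-0.3,0,0,0,0]]
  ],
  "grip_force": 40
}}

```text
clock: 5.13
tcp_pos: [0.4556, 0.1192, -0.0045]
orientation: [3.126, 0.313, -0.0]
contact_force: [-0.2, -0.5, 6.2]
grip_width: 0.0605
gripper_force: 42.7
```

>>> {"api": "play_rows", "payload": {
  "commands": [
    [[-0.3,0,0,-0.1,0],[-0.3,0,0,-0.3,0],[-0.3,0,0,-0.5,0],[-0.3,0,0,-0.6,0],[-0.3,0,0,-0.6,0],[-0.3,0,0,-0.6,0]]
  ]
}}

```text
clock: 5.63
tcp_pos: [0.4565, 0.1193, 0.1163]
orientation: [-3.126, -0.313, -0.005]
contact_force: [-0.4, -0.9, -0.8]
grip_width: 0.0607
gripper_force: 44.5
```

Run:
```python
from h import *
print(get_obs()["grip_width"],get_obs()["gripper_force"])
go([.5367,-.1396,.13],np.radians(-4.4))
o=get_obs();f=viewer.grab_frame("wrist");save(f,"w4");np.savez("w4.npz",M=np.array(cam(f,o),dtype=object))
d=viewer.trace(f,"circuit_board")[0];print(d["score"],d["rect"])
a=cv2.imread("pics/w4.png")[30:390,180:480];cv2.imwrite("pics/w4c.png",cv2.resize(a,None,fx=1.6667,fy=1.6667,interpolation=cv2.INTER_CUBIC))
```

```text
0.06069533541513935 44.49079692363739
pos [0.4565 0.1193 0.1163] yaw 11.44 clk 5.63 shift [ 0.1362  1.3484 -0.0682] turn 0.176
0.6 [258.8, 113.6, 401.5, 333.9]
```

View pics/w4c.png

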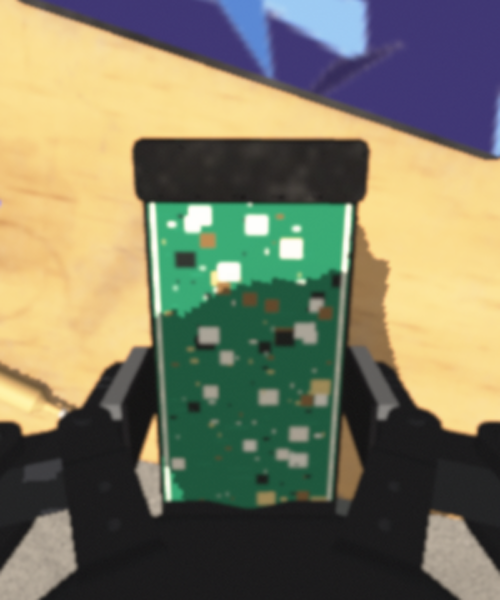

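Run:
```python
from h import *
c=tuple(np.load("w4.npz",allow_pickle=True)["M"])
for b in(.119,.121,.123):
    P=[[.0745,.031,b+.016],[.0745,-.031,b+.016],[.0575,.031,b+.016],[.0575,-.031,b+.016]]
    uv=np.array([[135,141],[368,141],[138,200],[366,200]])/1.66667+[180-.2,30-.2]
    x=fit(c,P,uv,[.4565,.119,.2],"linear")
o=get_obs();print(loc([*o["tcp_pos"][:2],yaw(o)],[x[0],x[1],0]),yaw(o)*57.3)
```

```text
fit [0.4572 0.1191] yaw 11.54 res
 [[-1.8, -1.7], [2.1, -1.8], [-1.2, 2.1], [0.9, 2.1]]
fit [0.4573 0.1191] yaw 11.54 res
 [[-3.0, -2.0], [3.3, -2.1], [-2.3, 2.5], [2.0, 2.5]]
fit [0.4574 0.1191] yaw 11.53 res
 [[-4.2, -2.2], [4.5, -2.3], [-3.4, 3.0], [3.1, 2.9]]
[ 2.47128884 -0.2260991   0.        ] 11.460953518813465
```

>>> {"api": "play_rows", "payload": {
  "commands": [
    [[-0.3,0.07,0.7,0,0.09],[-0.3,0.07,0.7,0,0.09],[-0.3,0.07,0.7,0,0.176],[-0.3,0.07,0.7,0,0.176],[-0.3,0.07,0.7,0,0.176],[-0.3,0.07,0.7,0,0.176]]
  ]
}}

```text
clock: 6.23
tcp_pos: [0.4963, -0.0159, 0.1137]
orientation: [3.139, -0.122, -0.005]
contact_force: [0.1, 0.6, -1.2]
grip_width: 0.0607
gripper_force: 44.5
```

Run:
```python
from h import *
go([.5355,-.1395,.11],np.radians(-4.4))
```

```text
pos [ 0.4963 -0.0159  0.1137] yaw -4.46 clk 6.23 shift [0.2434 0.601  0.0181] turn -0.0007
```

>>> {"api": "play_rows", "payload": {
  "commands": [
    [[-0.3,0.243,0.601,0.018,0],[-0.3,0.243,0.601,0.018,0],[-0.3,0.243,0.601,0.018,0],[-0.3,0.243,0.601,0.018,0],[-0.3,0.243,0.601,0.018,0],[-0.3,0.243,0.601,0.018,0]]
  ]
}}

```text
clock: 6.73
tcp_pos: [0.536, -0.1368, 0.1106]
orientation: [-3.138, 0.117, 0.003]
contact_force: [0.6, 1.6, 0.1]
grip_width: 0.0605
gripper_force: 44.5
```

Run:
```python
from h import *
go([.5355,-.1395,.05],np.radians(-4.4))
o=get_obs();f=viewer.grab_frame("wrist");save(f,"w5");np.savez("w5.npz",M=np.array(cam(f,o),dtype=object))
a=cv2.imread("pics/w5.png")[0:360,180:480];cv2.imwrite("pics/w5c.png",cv2.resize(a,None,fx=1.6667,fy=1.6667,interpolation=cv2.INTER_CUBIC))
go([.5355,-.1395,.05],np.radians(-4.4))
```

```text
pos [ 0.536  -0.1368  0.1106] yaw -4.27 clk 6.73 shift [-0.0008  0.014   0.3032] turn 0.0014
pos [ 0.536  -0.136   0.1109] yaw -4.19 clk 6.78 shift [-0.0007  0.018   0.3043] turn 0.0023
```

View pics/w5c.png

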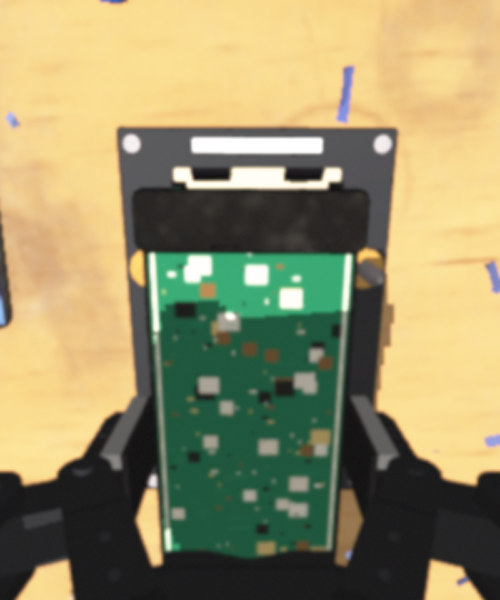

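Run:
```python
from h import *
c=tuple(np.load("w5.npz",allow_pickle=True)["M"])
s=lambda l:np.array(l)/1.66667+[179.8,-.2]
x=fit(c,[[.102,.068,.014],[.102,-.068,.014]],s([[119,128],[397,128]]),[.5367,-.1396,-.07],"linear")
z=.1108+.0045+.016
y=fit(c,[[.0745,.031,z],[.0745,-.031,z],[.0575,.031,z],[.0575,-.031,z]],s([[133,190],[370,190],[136,250],[366,250]]),[.536,-.138,-.07],"linear")
print("board in fixture",loc(x,[y[0],y[1],0]),np.degrees(y[2]-x[2]))
for u,v in((173,176),(342,176)): print(loc(x,ray(c,*s([u,v]),.027)))
```

```text
fit [ 0.5368 -0.1406] yaw -4.16 res
 [[-0.5, 0.0], [0.6, 0.0]]
fit [ 0.5368 -0.1368] yaw -4.24 res
 [[-2.3, -1.8], [2.0, -1.8], [-1.5, 2.2], [1.8, 2.2]]
board in fixture [-0.29265855  3.73803237  0.        ] -0.07551302443670982
[78.80075837 39.96756137 27.        ]
[ 78.7832354  -39.13121639  27.        ]
```

>>> {"api": "play_rows", "payload": {
  "commands": [
    [[-0.3,0,0.018,0.1,0],[-0.3,0,0.018,0.2,0],[-0.3,0,0.018,0.28,0],[-0.3,0,0.018,0.32,0],[-0.3,0,0.018,0.32,0],[-0.3,0,0.018,0.32,0]]
  ]
}}

```text
clock: 7.28
tcp_pos: [0.5363, -0.1408, 0.0478]
orientation: [-3.139, 0.116, 0.001]
contact_force: [0.3, 0.8, -0.8]
grip_width: 0.0603
gripper_force: 44.5
```

Run:
```python
from h import *
for i in range(3):
    go([.5355,-.14,.024],np.radians(-4.3)); viewer.grab_frame("top")
```

```text
pos [ 0.5363 -0.1408  0.0478] yaw -4.25 clk 7.28 shift [-0.0041 -0.0034  0.1188] turn 0.0006
pos [ 0.5368 -0.1413  0.0484] yaw -4.28 clk 7.33 shift [-0.007  -0.0058  0.1218] turn 0.0002
pos [ 0.5371 -0.1417  0.0487] yaw -4.31 clk 7.38 shift [-0.0088 -0.0076  0.1233] turn -0.0002
```

>>> {"api": "play_rows", "payload": {
  "commands": [
    [[-0.3,-0.004,-0.004,0.03,0],[-0.3,-0.004,-0.004,0.06,0],[-0.3,-0.004,-0.004,0.08,0],[-0.3,-0.004,-0.004,0.1,0],[-0.3,-0.004,-0.004,0.115,0],[-0.3,-0.004,-0.004,0.125,0],[-0.3,-0.004,-0.004,0.125,0]]
  ]
}}

```text
clock: 8.02
tcp_pos: [0.5353, -0.1414, 0.0224]
orientation: [-3.139, 0.12, 0.001]
contact_force: [-2.8, 0.7, 3.8]
grip_width: 0.0603
gripper_force: 45.0
```

Run:
```python
from h import *
print(get_obs()["contact_force"])
o=get_obs();f=viewer.grab_frame("wrist");save(f,"w6");np.savez("w6.npz",M=np.array(cam(f,o),dtype=object))
a=cv2.imread("pics/w6.png")[0:360,180:480];cv2.imwrite("pics/w6c.png",cv2.resize(a,None,fx=1.6667,fy=1.6667,interpolation=cv2.INTER_CUBIC))
go([.5355,-.14,.024],np.radians(-4.3))
```

```text
[-2.81274957  0.73189134  3.83866528]
pos [ 0.5353 -0.1414  0.0227] yaw -4.38 clk 8.07 shift [ 0.0002 -0.0072 -0.0066] turn -0.0009
```

View pics/w6c.png

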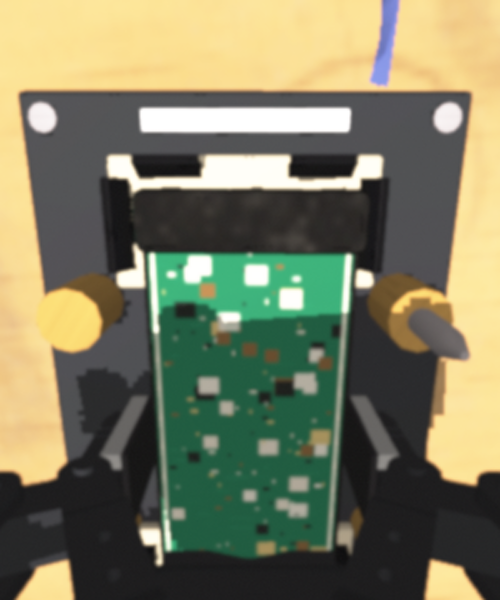

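>>> {"api": "play_rows", "payload": {
  "commands": [
    [[-0.42,0,-0.005,0,0],[-0.45,0,-0.005,0,0],[-0.5,0,-0.005,0,0],[-0.55,0,-0.005,0,0],[-0.6,0,-0.005,0,0],[-0.65,0,-0.005,0,0],[-0.65,0,-0.005,0,0]]
  ]
}}

```text
clock: 8.65
tcp_pos: [0.5357, -0.1405, 0.0228]
orientation: [3.139, -0.12, 0.0]
contact_force: [-0.1, -0.8, -0.5]
grip_width: 0.0702
gripper_force: 0.0
```

Run:
```python
from h import *
print(get_obs()["contact_force"])
o=get_obs();f=viewer.grab_frame("wrist");save(f,"w7");np.savez("w7.npz",M=np.array(cam(f,o),dtype=object))
a=cv2.imread("pics/w7.png")[0:360,180:480];cv2.imwrite("pics/w7c.png",cv2.resize(a,None,fx=1.6667,fy=1.6667,interpolation=cv2.INTER_CUBIC))
go([.5355,-.14,.024],np.radians(-4.3))
```

```text
[-0.0762596  -0.81440362 -0.53553685]
pos [ 0.5357 -0.1405  0.0228] yaw -4.38 clk 8.7 shift [-0.0013 -0.0022 -0.0062] turn -0.0008
```

View pics/w7c.png

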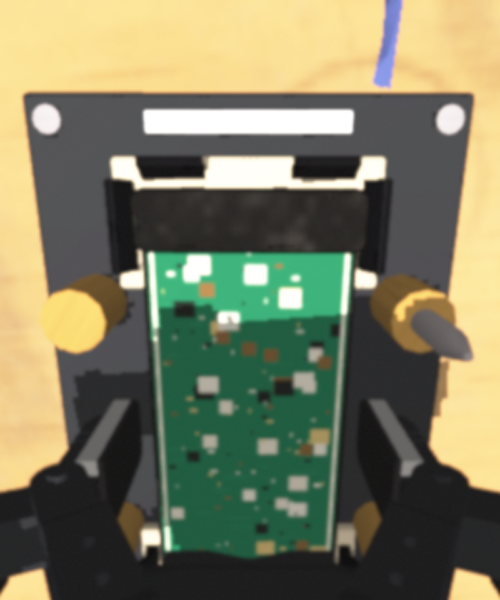

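Run:
```python
from h import *
c=tuple(np.load("w7.npz",allow_pickle=True)["M"])
s=lambda l:np.array(l)/1.66667+[179.8,-.2]
x=fit(c,[[.102,.068,.014],[.102,-.068,.014]],s([[25,94],[473,94]]),[.5367,-.1396,-.07],"linear")
for z in(.043,):
  for p in([133,190],[368,190],[136,251],[364,251]): print(loc(x,ray(c,*s(p),z)).round(1))
print("green far end / plate edge",loc(x,ray(c,*s([250,251]),.033)).round(1),loc(x,ray(c,*s([250,157]),.027)).round(1))
```

```text
fit [ 0.5375 -0.14  ] yaw -4.34 res
 [[1.3, -0.1], [-1.3, -0.1]]
[72.7 29.6 43. ]
[ 72.7 -30.4  43. ]
[57.1 29.8 43. ]
[ 57.1 -30.4  43. ]
green far end / plate edge [55.7 -0.3 33. ] [81.5 -0.3 27. ]
```

>>> {"api": "play_rows", "payload": {
  "commands": [
    [[-0.65,0,-0.002,-0.1,0],[-0.65,0,-0.002,-0.3,0],[-0.65,0,-0.002,-0.5,0],[-0.65,0,-0.002,-0.7,0],[-0.65,0,-0.002,-0.85,0],[-0.65,0,-0.002,-0.85,0],[-0.65,0,-0.002,-0.85,0]]
  ]
}}

```text
clock: 9.28
tcp_pos: [0.5369, -0.1403, 0.1947]
orientation: [3.138, -0.12, 0.007]
contact_force: [-1.0, 0.6, -1.5]
grip_width: 0.0704
gripper_force: 0.0
```

Run:
```python
from h import *
o=get_obs();f=viewer.grab_frame("wrist");save(f,"w8");c=cam(f,o);np.savez("w8.npz",M=np.array(c,dtype=object))
d=viewer.trace(f,"circuit_board")[0];m=d["pixels"];ys,xs=np.nonzero(m);print(d["score"],d["rect"])
x=[.5367,-.1396,np.radians(-4.39)]
a=f["pixels"].astype(int)
# green board pixels
g=(a[:,:,1]>a[:,:,0]+25)&(a[:,:,1]>a[:,:,2]+5)&m
ys,xs=np.nonzero(g);q=cv2.boxPoints(cv2.minAreaRect(np.c_[xs,ys].astype(np.float32)));print(q)
for p in q: print(loc(x,ray(c,*p,.033)).round(1))
go([.441,.35,.2],np.radians(5))
```

```text
0.61 [300.9, 109.6, 360.3, 241.6]
[[303. 129.]
 [356. 129.]
 [356. 242.]
 [303. 242.]]
[58.1 28.  33. ]
[ 58.1 -28.7  33. ]
[-74.8 -32.5  33. ]
[-74.8  31.5  33. ]
pos [ 0.5348 -0.14    0.1917] yaw -4.38 clk 9.38 shift [-0.6551 -2.4068 -0.04  ] turn -0.1042
```

>>> {"api": "play_rows", "payload": {
  "commands": [
    [[-0.65,-0.3,-1,-0.04,-0.05],[-0.65,-0.3,-1,-0.04,-0.05],[-0.65,-0.3,-1,-0.04,-0.05],[-0.65,-0.3,-1,-0.04,-0.05],[-0.65,-0.3,-1,-0.04,-0.05],[-0.65,-0.3,-1,-0.04,-0.05]]
  ]
}}

```text
clock: 9.88
tcp_pos: [0.4881, 0.0728, 0.1995]
orientation: [-3.138, -0.022, 0.005]
contact_force: [-0.0, 0.9, -0.2]
grip_width: 0.0703
gripper_force: 0.0
```

>>> {"api": "play_rows", "payload": {
  "commands": [
    [[-0.65,-0.3,-1,0,-0.05],[-0.65,-0.3,-1,0,-0.05],[-0.65,-0.3,-1,0,-0.05],[-0.65,-0.3,-1,0,-0.05],[-0.65,-0.3,-1,0,-0.05],[-0.65,-0.3,-1,0,-0.05]]
  ]
}}

```text
clock: 10.38
tcp_pos: [0.4263, 0.2722, 0.1996]
orientation: [-3.134, -0.145, 0.005]
contact_force: [0.4, -0.3, -0.2]
grip_width: 0.0704
gripper_force: 0.0
```

Run:
```python
from h import *
go([.441,.35,.2],np.radians(5))
```

```text
pos [0.4263 0.2722 0.1996] yaw 5.29 clk 10.38 shift [ 0.1092 -0.3806 -0.0005] turn 0.0032
```

>>> {"api": "play_rows", "payload": {
  "commands": [
    [[-0.65,0.11,-0.38,0.1,0],[-0.65,0.11,-0.38,0.1,0],[-0.65,0.11,-0.38,0.1,0],[-0.65,0.11,-0.38,0.1,0],[-0.65,0.11,-0.38,0.1,0]]
  ]
}}

```text
clock: 10.8
tcp_pos: [0.4458, 0.3402, 0.1788]
orientation: [3.137, 0.127, -0.005]
contact_force: [-0.4, 0.4, 0.6]
grip_width: 0.0701
gripper_force: 0.0
```

Run:
```python
from h import *
o=get_obs();go([.441,.35,.2],np.radians(5),o)
f=viewer.grab_frame("wrist");save(f,"w9");c=cam(f,o);np.savez("w9.npz",M=np.array(c,dtype=object))
d=viewer.trace(f,"pressure_plate")[0];m=d["pixels"];ys,xs=np.nonzero(m);print(d["score"],d["rect"])
a=f["pixels"].astype(int)
g=((a[:,:,2]>a[:,:,0]+40)&(a[:,:,2]>a[:,:,1]+25)).astype(np.uint8)
g&=cv2.dilate(m.astype(np.uint8),np.ones((9,9)))
cs=max(cv2.findContours(g,cv2.RETR_EXTERNAL,cv2.CHAIN_APPROX_NONE)[0],key=cv2.contourArea)
q=cv2.approxPolyDP(cv2.convexHull(cs),6,True)[:,0];print(q.tolist(),cv2.boxPoints(cv2.minAreaRect(cs)).tolist())
for p in q: print(ray(c,*p,.018).round(4))
# black bar
k=((a.max(2)<60)&m).astype(np.uint8)
n,l,st,ce=cv2.connectedComponentsWithStats(k);i=1+st[1:,4].argmax() if n>1 else 0;print(st[i],ce[i]); 
ys,xs=np.nonzero(l==i);print(cv2.minAreaRect(np.c_[xs,ys].astype(np.float32)))
```

```text
pos [0.4458 0.3402 0.1788] yaw 4.65 clk 10.8 shift [-0.0205 -0.0504 -0.1058] turn -0.0039
0.64 [264.2, 126.7, 380.3, 228.3]
[[377, 131], [375, 224], [273, 228], [264, 134]] [[262.82867431640625, 133.54507446289062], [376.92913818359375, 129.15658569335938], [380.611572265625, 224.89956665039062], [266.5111083984375, 229.28805541992188]]
[0.5047 0.294  0.018 ]
[0.3979 0.2823 0.018 ]
[0.3829 0.4022 0.018 ]
[0.4918 0.4146 0.018 ]
[ 312  156   21   62 1113] [321.72866128 186.33333333]
((321.50225830078125, 186.5576171875), (61.339263916015625, 19.101261138916016), 87.79740142822266)
```

Run:
```python
from h import *
c=tuple(np.load("w9.npz",allow_pickle=True)["M"])
P=[[.056,-.062,.018],[-.056,-.062,.018],[-.056,.062,.018],[.056,.062,.018]]
x=fit(c,P,[[377.5,131],[375.5,224.5],[273,228.5],[264,134]],[.441,.35,.09],"linear")
b=ray(c,321.6,186.5,.046);print("bar",b, loc(x,b))
go([x[0],x[1],.06],x[2])
```

```text
fit [0.4437 0.3479] yaw 6.45 res
 [[1.0, -1.4], [1.1, 1.9], [-0.9, 0.9], [-1.2, -0.6]]
bar [0.44610102 0.34835378 0.046     ] [ 2.46345073  0.15717    46.        ]
pos [0.4465 0.3396 0.1799] yaw 4.54 clk 10.9 shift [-0.0102 -0.0435  0.5996] turn -0.0212
```

>>> {"api": "play_rows", "payload": {
  "commands": [
    [[-0.65,-0.008,-0.043,0.2,-0.021],[-0.65,-0.008,-0.043,0.4,-0.021],[-0.65,-0.008,-0.043,0.55,-0.021],[-0.65,-0.008,-0.043,0.6,-0.021],[-0.65,-0.008,-0.043,0.6,-0.021]]
  ]
}}

```text
clock: 11.32
tcp_pos: [0.4431, 0.3473, 0.0585]
orientation: [3.133, 0.177, -0.006]
contact_force: [0.6, 0.1, -0.2]
grip_width: 0.0704
gripper_force: 0.0
```

Run:
```python
from h import *
o=get_obs();go([.4445,.348,.023],np.radians(6.45),o)
f=viewer.grab_frame("wrist");save(f,"w10");c=cam(f,o);a=f["pixels"].astype(int)
m=viewer.trace(f,"pressure_plate")[0]["pixels"]
k=((a.max(2)<60)&cv2.erode(m.astype(np.uint8),np.ones((3,3))).astype(bool)).astype(np.uint8)
n,l,st,ce=cv2.connectedComponentsWithStats(k)
for i in range(1,n):
    if st[i,4]>150:
        ys,xs=np.nonzero(l==i);q=cv2.minAreaRect(np.c_[xs,ys].astype(np.float32));print(st[i],q)
        for p in cv2.boxPoints(q): print(loc([*o["tcp_pos"][:2],yaw(o)],ray(c,*p,.048)).round(1))
g=((a[:,:,2]>a[:,:,0]+40)&(a[:,:,2]>a[:,:,1]+25)).astype(np.uint8)&m
ys,xs=np.nonzero(g);print(xs.min(),xs.max(),ys.min(),ys.max())
```

```text
pos [0.4431 0.3473 0.0585] yaw 6.45 clk 11.32 shift [ 0.0081 -0.0032  0.1776] turn -0.0
[ 312  184   33  100 3073] ((328.0, 233.5), (99.0, 32.0), 90.0)
[35.7 10.2 48. ]
[35.7 -7.9 48. ]
[-29.8  -9.1  48. ]
[-29.8  11.4  48. ]
234 422 141 288
```

>>> {"api": "play_rows", "payload": {
  "commands": [
    [[-0.65,0.01,-0.005,0.08,0],[-0.65,0.01,-0.005,0.14,0],[-0.65,0.01,-0.005,0.175,0],[-0.65,0.01,-0.005,0.175,0]]
  ]
}}

```text
clock: 11.75
tcp_pos: [0.4458, 0.3505, 0.0252]
orientation: [3.136, 0.178, -0.001]
contact_force: [0.0, -1.4, 0.1]
grip_width: 0.0705
gripper_force: 0.0
```

>>> {"api": "play_rows", "payload": {
  "commands": [
    [[0.3,0,0,0,0],[0.9,0,0,0,0],[0.9,0,0,0,0],[0.9,0,0,0,0],[0.9,0,0,0,0],[0.9,0,0,0,0],[0.9,0,0,0,0],[0.9,0,0,0,0]]
  ],
  "grip_force": 80
}}

```text
clock: 12.42
tcp_pos: [0.4465, 0.351, 0.0265]
orientation: [-3.136, -0.178, -0.001]
contact_force: [-0.7, -1.9, 5.9]
grip_width: 0.018
gripper_force: 78.4
```

>>> {"api": "play_rows", "payload": {
  "commands": [
    [[0.9,0,0,-0.05,0],[0.9,0,0,-0.15,0],[0.9,0,0,-0.3,0],[0.9,0,0,-0.45,0],[0.9,0,0,-0.6,0],[0.9,0,0,-0.62,0],[0.9,0,0,-0.62,0]]
  ]
}}

```text
clock: 13.0
tcp_pos: [0.4471, 0.352, 0.1522]
orientation: [-3.134, -0.178, -0.006]
contact_force: [0.3, 0.5, -1.9]
grip_width: 0.018
gripper_force: 78.6
```

Run:
```python
from h import *
o=get_obs();print(o["contact_force"],o["moment"],o["grip_width"])
go([.5307,-.1391,.14],np.radians(-4.4),o)
f=viewer.grab_frame("wrist");save(f,"w11");c=cam(f,o);np.savez("w11.npz",M=np.array(c,dtype=object),p=o["tcp_pos"],y=yaw(o));a=f["pixels"].astype(int)
m=viewer.trace(f,"pressure_plate")[0]["pixels"]
g=((a[:,:,2]>a[:,:,0]+40)&(a[:,:,2]>a[:,:,1]+25)).astype(np.uint8)&cv2.dilate(m.astype(np.uint8),np.ones((5,5)))
cs=max(cv2.findContours(g,cv2.RETR_EXTERNAL,cv2.CHAIN_APPROX_NONE)[0],key=cv2.contourArea)
q=cv2.approxPolyDP(cv2.convexHull(cs),6,True)[:,0];print(q.tolist())
zt=o["tcp_pos"][2]+.014-.022
for p in q: print(loc([*o["tcp_pos"][:2],yaw(o)],ray(c,*p,zt)).round(1))
h=((m)&(g==0)).astype(np.uint8);n,l,st,ce=cv2.connectedComponentsWithStats(h)
for i in range(1,n):
    if st[i,4]>30: print(st[i],ce[i],a[l==i].mean(0),loc([*o["tcp_pos"][:2],yaw(o)],ray(c,*ce[i],zt)).round(1))
```

```text
[ 0.26725309  0.46295776 -1.92440461] [ 0.04722529 -0.04611995  0.03057573] 0.01801490166764467
pos [0.4471 0.352  0.1522] yaw 6.51 clk 13.0 shift [0.1369 2.4875 0.0554] turn 0.1212
[[215, 155], [441, 155], [427, 274], [258, 282], [231, 275]]
[ 52.8  63.4 144.2]
[ 53.  -60.8 144.2]
[-21.7 -61.  144.2]
[-27.6  45.6 144.2]
[-22.8  62.4 144.2]
[263 153 114   2 133] [315.19548872 153.14285714] [106.47368421  91.06766917  98.53383459] [ 53.6   8.1 144.2]
[381 153  63  15 127] [415.46456693 154.25984252] [152.62204724 125.27559055 128.08661417] [ 53.2 -46.5 144.2]
[408 165  21  21  65] [420.30769231 179.16923077] [112.61538462  94.21538462  98.95384615] [ 39.3 -50.5 144.2]
[288 195  13  12 128] [294.3671875 200.4453125] [226.140625  221.6640625 229.578125 ] [ 26.7  20.3 144.2]
[358 194  14  13 146] [364.41780822 200.08219178] [120.19178082 116.52054795 125.92465753] [ 27.  -19.5 144.2]
[433 202   5  36  51] [434.94117647 220.31372549] [ 99.80392157  87.60784314 102.62745098] [ 14.6 -61.6 144.2]
[ 308  205   43  120 4350] [329.60206897 264.20505747] [26.78597701 26.01402299 27.75609195] [-14.3   0.2 144.2]
[428 247   4  28  40] [429.975 261.525] [81.125 73.675 91.525] [-12.8 -61.8 144.2]
```

>>> {"api": "play_rows", "payload": {
  "commands": [
    [[0.9,0.05,0.9,0,0.12],[0.9,0.05,0.9,0,0.12],[0.9,0.05,0.9,0,0.12],[0.9,0.05,0.9,0,0.12],[0.9,0.05,0.9,0,0.12],[0.9,0.05,0.9,0,0.12],[0.9,0.05,0.9,0,0.12]]
  ]
}}

```text
clock: 13.68
tcp_pos: [0.4756, 0.1719, 0.1481]
orientation: [3.138, -0.121, -0.005]
contact_force: [-0.2, 0.2, -1.8]
grip_width: 0.0184
gripper_force: 78.9
```

Run:
```python
from h import *
go([.5334,-.1398,.14],np.radians(-4.4))
```

```text
pos [0.4756 0.1719 0.1481] yaw -4.42 clk 13.68 shift [0.4087 1.5315 0.0416] turn -0.0003
```

>>> {"api": "play_rows", "payload": {
  "commands": [
    [[0.9,0.2,0.78,0.02,0],[0.9,0.2,0.78,0.02,0],[0.9,0.2,0.78,0.02,0],[0.9,0.2,0.78,0.02,0],[0.9,0.2,0.78,0.02,0],[0.9,0.2,0.78,0.02,0]]
  ]
}}

```text
clock: 14.18
tcp_pos: [0.5044, 0.014, 0.1447]
orientation: [3.139, -0.122, -0.003]
contact_force: [-0.8, 1.1, -2.6]
grip_width: 0.0187
gripper_force: 79.1
```

Run:
```python
from h import *
go([.5334,-.1398,.14],np.radians(-4.4))
```

```text
pos [0.5044 0.014  0.1447] yaw -4.43 clk 14.18 shift [0.204  0.7554 0.023 ] turn -0.0004
```

>>> {"api": "play_rows", "payload": {
  "commands": [
    [[0.9,0.204,0.755,0.02,0],[0.9,0.204,0.755,0.02,0],[0.9,0.204,0.755,0.02,0],[0.9,0.204,0.755,0.02,0],[0.9,0.204,0.755,0.02,0],[0.9,0.204,0.755,0.02,0],[0.9,0.204,0.755,0.02,0],[0.9,0.204,0.755,0.02,0]]
  ]
}}

```text
clock: 14.85
tcp_pos: [0.5343, -0.1355, 0.1413]
orientation: [-3.138, 0.11, 0.001]
contact_force: [0.5, 0.1, -2.4]
grip_width: 0.0185
gripper_force: 79.3
```

```bash
cat >> h.py <<'E'
def stripe(px,c,z=.014):
    a=px.astype(int);w=((a.min(2)>205)).astype(np.uint8);n,l,st,ce=cv2.connectedComponentsWithStats(w);out=[]
    for i in range(1,n):
        ys,xs=np.nonzero(l==i)
        if st[i,4]>60 and st[i,2]>3*st[i,3]:
            p=ray(c,*ce[i],z); q=np.polyfit(xs,ys,1)[0]
            A,B=ray(c,xs.min()-.5,ce[i][1]+q*(xs.min()-ce[i][0]),z),ray(c,xs.max()+.5,ce[i][1]+q*(xs.max()-ce[i][0]),z)
            d=A-B; out.append((p[:2],np.degrees(np.arctan2(-d[0],d[1])),np.linalg.norm(d)))
            print("stripe",st[i],p.round(4),"yaw",out[-1][1].round(2),"len",out[-1][2].round(4))
    return out
E
python3 - <<'E'
from h import *
for n in("w1","w5","w7","w8"):
    c=tuple(np.load(n+".npz",allow_pickle=True)["M"]);print(n)
    stripe(cv2.imread(f"pics/{n}.png"),c)
o=get_obs();go([.5334,-.1398,.1],np.radians(-4.4),o)
f=viewer.grab_frame("wrist");save(f,"w12");c=cam(f,o);np.savez("w12.npz",M=np.array(c,dtype=object));stripe(f["pixels"],c)
go([.5334,-.1398,.1],np.radians(-4.4))
E
```

```text
w1
stripe [275  82  54   7 314] [ 0.6308 -0.1465  0.014 ] yaw -3.99 len 0.0642
stripe [247 274  62  14 246] [ 0.367  -0.0882  0.014 ] yaw 8.59 len 0.0948
stripe [154 390  40  10 328] [0.1202 0.1413 0.014 ] yaw 5.83 len 0.0843
w5
stripe [ 11   0  50  10 333] [0.7353 0.1105 0.014 ] yaw -19.04 len 0.0745
stripe [295  83  78   9 697] [ 0.63   -0.1466  0.014 ] yaw -4.24 len 0.0633
stripe [285 101  99  11 606] [ 0.6145 -0.145   0.014 ] yaw -4.19 len 0.0818
w7
stripe [ 266   66  126   14 1748] [ 0.6301 -0.1467  0.014 ] yaw -4.36 len 0.0642
stripe [ 247   95  164   18 1504] [ 0.6147 -0.1455  0.014 ] yaw -4.3 len 0.0858
w8
stripe [301  93  57   6 340] [ 0.63   -0.1465  0.014 ] yaw -4.34 len 0.0631
stripe [319 106  22   7 147] [ 0.6154 -0.1456  0.014 ] yaw -4.86 len 0.0246
stripe [252 294  75  17 328] [ 0.3645 -0.0715  0.014 ] yaw 8.71 len 0.1092
pos [ 0.5343 -0.1355  0.1413] yaw -4.02 clk 14.85 shift [-0.0027  0.0223  0.2066] turn 0.0042
stripe [  42    0   92   21 1311] [0.7265 0.0792 0.014 ] yaw -14.45 len 0.1088
stripe [301  84  70   8 551] [ 0.6303 -0.1466  0.014 ] yaw -3.96 len 0.0642
stripe [292 100  64  10 356] [ 0.6157 -0.1372  0.014 ] yaw -4.32 len 0.0595
pos [ 0.5342 -0.1358  0.1415] yaw -4.04 clk 14.9 shift [-0.0027  0.0203  0.2075] turn 0.004
```

>>> {"api": "play_rows", "payload": {
  "commands": [
    [[0.9,-0.003,0.021,0.08,0.003],[0.9,-0.003,0.021,0.16,0.003],[0.9,-0.003,0.021,0.2,0.003],[0.9,-0.003,0.021,0.2,0.003],[0.9,-0.003,0.021,0.2,0.003],[0.9,-0.003,0.021,0.2,0.003]]
  ]
}}

```text
clock: 15.4
tcp_pos: [0.5338, -0.1424, 0.1024]
orientation: [-3.139, 0.123, -0.002]
contact_force: [0.3, -0.1, -1.0]
grip_width: 0.0188
gripper_force: 79.3
```

Run:
```python
from h import *
o=get_obs();go([.5334,-.1398,.085],np.radians(-4.4),o)
f=viewer.grab_frame("wrist");save(f,"w13");c=cam(f,o);np.savez("w13.npz",M=np.array(c,dtype=object));stripe(f["pixels"],c)
x=[.5367,-.1396,np.radians(-4.39)];a=f["pixels"].astype(int)
m=viewer.trace(f,"pressure_plate")[0]["pixels"]
g=((a[:,:,2]>a[:,:,0]+40)&(a[:,:,2]>a[:,:,1]+25)).astype(np.uint8)&cv2.dilate(m.astype(np.uint8),np.ones((5,5)))
cs=max(cv2.findContours(g,cv2.RETR_EXTERNAL,cv2.CHAIN_APPROX_NONE)[0],key=cv2.contourArea)
q=cv2.approxPolyDP(cv2.convexHull(cs),6,True)[:,0]
zt=o["tcp_pos"][2]+.014-.022
for p in q: print(p,loc(x,ray(c,*p,zt)).round(1))
h=cv2.drawContours(np.zeros_like(g),[cv2.convexHull(cs)],0,1,-1)&(1-g);n,l,st,ce=cv2.connectedComponentsWithStats(h)
for i in range(1,n):
    if st[i,4]>30: print(st[i],ce[i].round(1),a[l==i].mean(0).round(),loc(x,ray(c,*ce[i],zt)).round(1))
print("tip px",proj(c,[x[0]+np.cos(x[2])*.038+np.sin(x[2])*.05,x[1]+np.sin(x[2])*.038-np.cos(x[2])*.05,.067]))
o=get_obs();go([.5334,-.1398,.085],np.radians(-4.4),o)
```

```text
pos [ 0.5338 -0.1424  0.1024] yaw -4.5 clk 15.4 shift [-0.0033 -0.0128  0.0872] turn -0.0011
stripe [ 0  0 29  4 93] [0.7443 0.1275 0.014 ] yaw -24.37 len 0.0633
stripe [ 51   0  30   8 173] [0.7205 0.0608 0.014 ] yaw -11.33 len 0.0325
stripe [286  79  81  10 758] [ 0.6302 -0.1471  0.014 ] yaw -4.24 len 0.0634
stripe [274  98  73  12 485] [ 0.616 -0.137  0.014] yaw -4.3 len 0.0581
[442 156] [ 49.5 -64.4  94.4]
[426 274] [-24.7 -63.2  94.4]
[258 282] [-30.3  42.7  94.4]
[231 275] [-25.4  59.6  94.4]
[217 155] [50.2 59.2 94.4]
[288 153  78   1  78] [326.5 153. ] [44. 76. 85.] [50.9 -1.  94.4]
[407 164  22  22 367] [417.9 175. ] [196. 170. 128.] [ 38.8 -51.8  94.4]
[434 166   8  58  70] [437.4 193. ] [105.  91. 106.] [ 28.4 -64.1  94.4]
[288 194  14  13 145] [294.1 200.1] [118. 115. 123.] [24.2 17.5 94.4]
[358 194  14  13 146] [364.3 200.1] [118. 114. 123.] [ 24.1 -22.4  94.4]
[ 259  205  142   78 5639] [329.1 252.9] [39. 38. 40.] [-9.4 -2.3 94.4]
[233 275  21   8  75] [244.4 277.4] [30. 31. 40.] [-27.   51.2  94.4]
[405 274  20   8  73] [413.5 276.4] [29. 31. 40.] [-26.3 -55.4  94.4]
tip px [[402.23591916 166.93716989]]
pos [ 0.5339 -0.1428  0.1026] yaw -4.54 clk 15.5 shift [-0.0037 -0.0149  0.088 ] turn -0.0015
```

>>> {"api": "play_rows", "payload": {
  "commands": [
    [[0.9,-0.002,-0.012,0.02,-0.002],[0.9,-0.002,-0.012,0.05,-0.002],[0.9,-0.002,-0.012,0.07,-0.002],[0.9,-0.002,-0.012,0.075,-0.002],[0.9,-0.002,-0.012,0.075,-0.002]]
  ]
}}

```text
clock: 15.92
tcp_pos: [0.5324, -0.1406, 0.086]
orientation: [-3.139, 0.12, 0.002]
contact_force: [-0.9, -0.3, -2.6]
grip_width: 0.0186
gripper_force: 79.3
```

```bash
cat > pl.py <<'E'
from h import *
o=get_obs();go([.5334,-.1398,.047],np.radians(-4.4),o);print(o["contact_force"],R.from_rotvec(o["orientation"]).as_matrix()[2].round(4))
f=viewer.grab_frame("wrist");c=cam(f,o);S=stripe(f["pixels"],c)
x=[.5367,-.1396,np.radians(-4.39)];a=f["pixels"].astype(int)
m=viewer.trace(f,"pressure_plate")[0]["pixels"]
g=((a[:,:,2]>a[:,:,0]+40)&(a[:,:,2]>a[:,:,1]+25)).astype(np.uint8)&cv2.dilate(m.astype(np.uint8),np.ones((5,5)))
cs=max(cv2.findContours(g,cv2.RETR_EXTERNAL,cv2.CHAIN_APPROX_NONE)[0],key=cv2.contourArea)
q=cv2.approxPolyDP(cv2.convexHull(cs),6,True)[:,0]
zt=o["tcp_pos"][2]+.014-.022
for p in q: print(p,loc(x,ray(c,*p,zt)).round(1))
h=cv2.drawContours(np.zeros_like(g),[cv2.convexHull(cs)],0,1,-1)&(1-g);n,l,st,ce=cv2.connectedComponentsWithStats(h)
for i in range(1,n):
    if 100<st[i,4]<1000: print(st[i],ce[i].round(1),a[l==i].mean(0).round(),loc(x,ray(c,*ce[i],zt)).round(1))
E
python3 pl.py
```

```text
pos [ 0.5324 -0.1406  0.086 ] yaw -4.38 clk 15.92 shift [ 0.0048 -0.0041  0.1952] turn 0.0002
[-0.86344125 -0.31265754 -2.60128625] [-1.3e-03 -1.0e-04 -1.0e+00]
stripe [285  74  88  11 888] [ 0.6301 -0.1464  0.014 ] yaw -4.54 len 0.0638
stripe [273  95  80  12 553] [ 0.6159 -0.1376  0.014 ] yaw -4.72 len 0.059
[441 155] [ 48.7 -61.9  78. ]
[426 274] [-26.2 -61.6  78. ]
[258 282] [-32.   44.4  78. ]
[231 275] [-27.1  61.3  78. ]
[217 155] [48.5 60.9 78. ]
[408 164  21  22 345] [418.3 174.9] [167. 146. 114.] [ 37.4 -50.2  78. ]
[288 194  14  13 145] [294.1 200.1] [118. 115. 123.] [22.6 19.3 78. ]
[358 194  14  13 145] [364.3 200.2] [118. 115. 123.] [ 22.6 -20.6  78. ]
```

>>> {"api": "play_rows", "payload": {
  "commands": [
    [[0.9,0.004,-0.003,0.02,0],[0.9,0.004,-0.003,0.04,0],[0.9,0.004,-0.003,0.06,0],[0.9,0.004,-0.003,0.08,0],[0.9,0.004,-0.003,0.08,0]]
  ]
}}

```text
clock: 16.43
tcp_pos: [0.5331, -0.1399, 0.0696]
orientation: [-3.139, 0.12, 0.003]
contact_force: [0.2, 0.1, -2.1]
grip_width: 0.0187
gripper_force: 79.3
```

```bash
python3 pl.py
```

```text
pos [ 0.5331 -0.1399  0.0696] yaw -4.37 clk 16.43 shift [ 0.0019 -0.0007  0.1132] turn 0.0003
[ 0.16831901  0.08126459 -2.06002648] [-1.7e-03 -2.0e-04 -1.0e+00]
stripe [ 282   72   96   11 1047] [ 0.6304 -0.1467  0.014 ] yaw -4.33 len 0.0641
stripe [269  94  86  14 694] [ 0.6158 -0.1373  0.014 ] yaw -4.34 len 0.0586
[441 155] [ 49.3 -61.2  61.6]
[426 274] [-25.6 -60.9  61.6]
[258 282] [-31.4  45.1  61.6]
[231 275] [-26.6  61.9  61.6]
[217 155] [49.1 61.6 61.6]
[407 165  22  20 340] [418.  174.8] [106.  95.  91.] [ 38.1 -49.3  61.6]
[288 194  14  14 146] [294.1 200.2] [118. 114. 123.] [23.2 20.  61.6]
[358 194  14  13 146] [364.2 200.1] [118. 114. 123.] [ 23.2 -19.8  61.6]
```

>>> {"api": "play_rows", "payload": {
  "commands": [
    [[0.9,0.001,0,0.02,0],[0.9,0.001,0,0.035,0],[0.9,0.001,0,0.045,0],[0.9,0.001,0,0.05,0],[0.9,0.001,0,0.05,0]]
  ]
}}

```text
clock: 16.95
tcp_pos: [0.5338, -0.14, 0.0604]
orientation: [-3.139, 0.12, 0.001]
contact_force: [-0.3, 0.2, -2.3]
grip_width: 0.0178
gripper_force: 79.4
```

>>> {"api": "play_rows", "payload": {
  "commands": [
    [[0.9,0,0,0.008,0],[0.9,0,0,0.015,0],[0.9,0,0,0.015,0]]
  ]
}}

```text
clock: 17.2
tcp_pos: [0.5341, -0.1401, 0.058]
orientation: [3.139, -0.12, 0.0]
contact_force: [-0.6, 0.0, 3.7]
grip_width: 0.0179
gripper_force: 80.2
```

>>> {"api": "play_rows", "payload": {
  "commands": [
    [[0.9,0,0,0.01,0],[0.9,0,0,0.02,0],[0.9,0,0,0.02,0]]
  ]
}}

```text
clock: 17.45
tcp_pos: [0.5341, -0.1401, 0.0542]
orientation: [3.139, -0.12, 0.0]
contact_force: [-3.2, 0.6, 7.7]
grip_width: 0.0185
gripper_force: 80.7
```

>>> {"api": "play_rows", "payload": {
  "commands": [
    [[0.9,0,0,0.005,0],[0.9,0,0,0.01,0],[0.9,0,0,0.01,0]]
  ]
}}

```text
clock: 17.7
tcp_pos: [0.5341, -0.1401, 0.0534]
orientation: [3.139, -0.12, 0.0]
contact_force: [-7.3, 0.8, 18.6]
grip_width: 0.0184
gripper_force: 82.1
```

>>> {"api": "play_rows", "payload": {
  "commands": [
    [[0.9,-0.003,0,0.002,0],[0.9,-0.004,0,0.004,0],[0.9,-0.004,0,0.004,0],[0.9,-0.004,0,0.004,0]]
  ]
}}

```text
clock: 18.03
tcp_pos: [0.5341, -0.1401, 0.0534]
orientation: [3.139, -0.12, 0.003]
contact_force: [-7.4, 1.2, 23.1]
grip_width: 0.0183
gripper_force: 83.0
```

```bash
python3 pl.py; python3 -c "
from h import *
print(get_obs()['contact_force'],get_obs()['moment'])"
```

```text
pos [ 0.5341 -0.1401  0.0534] yaw -4.38 clk 18.03 shift [-0.0038 -0.0013  0.032 ] turn 0.0002
[-7.37482331  1.21776654 23.07139181] [ 2.e-03  7.e-04 -1.e+00]
stripe [ 278   71  103   12 1234] [ 0.6301 -0.1467  0.014 ] yaw -4.34 len 0.0633
stripe [265  96 129  14 925] [ 0.6147 -0.1454  0.014 ] yaw -4.36 len 0.081
[441 156] [ 49.8 -61.5  45.4]
[426 274] [-24.5 -61.   45.4]
[258 282] [-30.2  45.   45.4]
[231 275] [-25.4  61.8  45.4]
[218 155] [50.2 61.  45.4]
[408 165  29  27 543] [421.4 178.6] [101.  92.  91.] [ 37.  -51.7  45.4]
[288 194  13  14 145] [294.  200.2] [118. 114. 123.] [24.2 19.9 45.4]
[358 194  14  14 148] [364.4 200.3] [117. 113. 123.] [ 24.2 -20.   45.4]
[-6.76040805  2.43210666 23.83440174] [0.38686557 1.59731419 0.03670946]
```

>>> {"api": "play_rows", "payload": {
  "commands": [
    [[0.9,-0.003,0,0.004,0],[0.9,-0.003,0,0.004,0],[0.9,-0.003,0,0.004,0],[0.9,-0.003,0,0.004,0]]
  ]
}}

```text
clock: 18.47
tcp_pos: [0.5342, -0.1401, 0.0534]
orientation: [3.138, -0.12, 0.005]
contact_force: [-9.3, 2.3, 29.2]
grip_width: 0.0184
gripper_force: 83.8
```

```bash
python3 -c "
from h import *
o=get_obs();print(o['contact_force'],abs(o['qvel']).max(),R.from_rotvec(o['orientation']).as_matrix()[2].round(4))
print(r.hand_in())"
```

```text
[-9.2943188   2.32620523 29.24078753] 0.0024213519744069635 [ 3.3e-03  9.0e-04 -1.0e+00]
the job is handed in; nothing more can be done
None
```

I handed the job in with the board seated in the nest and let go, its connector at the striped end, and the pressure plate held down on the stop pillars with about 29 N at the wrist; the hand-in returned no verdict, and I inferred the sprung plate's travel (about 6 mm) and the plate's level instead of measuring them.

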